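# Hold the fitting hand stamp on the sloping print stand

### The job

Of the three wooden hand stamps, take the one whose round face just fills the ring drawn on the sloping sprung board, and press it flat and centred in the ring, square to the slope, gently, so that the board sinks to about the middle of its 16 mm spring travel. Finish while still gripping the stamp and holding it pressed there; use only the stamp to press, and leave the other stamps, the jars and the tissues where they stand.

Things in the scene. Friction and masses are not known exactly. Their poses are not given: they have to be found in the camera images.
- stamp_small_mid (a point): Centre, half-way up (50 mm above the face), of a loose wooden hand stamp (about 80 g) standing upright on the table on its round black rubber face. Face and base disc 28 mm in diameter, 24 mm high in all; above that a plain straight round handle 24 mm in diameter from 24 mm to 96 mm above the face, with a small rounded top at 100 mm. Its z axis runs from the face up through the handle. The three stamps differ only in face diameter (28, 38, 48 mm) and are swapped about.
- stamp_medium_mid (a point): Centre, half-way up (50 mm above the face), of a loose wooden hand stamp (about 80 g) standing upright on the table on its round black rubber face. Face and base disc 38 mm in diameter, 24 mm high in all; above that a plain straight round handle 24 mm in diameter from 24 mm to 96 mm above the face, with a small rounded top at 100 mm. Its z axis runs from the face up through the handle. The three stamps differ only in face diameter (28, 38, 48 mm) and are swapped about.
- stamp_large_mid (a point): Centre, half-way up (50 mm above the face), of a loose wooden hand stamp (about 80 g) standing upright on the table on its round black rubber face. Face and base disc 48 mm in diameter, 24 mm high in all; above that a plain straight round handle 24 mm in diameter from 24 mm to 96 mm above the face, with a small rounded top at 100 mm. Its z axis runs from the face up through the handle. The three stamps differ only in face diameter (28, 38, 48 mm) and are swapped about.
- stamp_medium_face (a point): Centre of the rubber face (underside) of the 38 mm stamp, 50 mm below stamp_medium_mid along its axis.
- spot (a point): Centre of the flat dark ring outline (40 mm inside, 46 mm outside diameter, flush) on the top face of the sprung platen: a square white-faced board 140 x 140 x 12 mm, the ring at its middle. About 88 mm above the table, it slopes 18 degrees (lower edge towards the robot, apart from the stand's yaw). The point's z axis is the normal out of the face; x runs up the slope, y along the level edge. Moves with the platen.
- platen (a joint): How far the platen is pressed in along its normal, m: 0 = up at rest, 0.016 = bottomed on its stop. Springs underneath push back with about 1 N at first touch, rising by 0.4 N per mm to about 7.5 N at the stop, beyond which it is rigid.
- stand: The wooden print stand (fixed to the table, 170 x 170 mm foot) that carries the sloping platen; origin at the centre of its underside, x axis to the high side. Rear edge of the platen about 110 mm above the table. The platen counts as part of it.
- jar_a_mid (a point): Centre of a loose closed paint jar, 62 mm diameter, 72 mm high, black lid. Bystander.
- jar_b_mid (a point): Centre of another loose closed paint jar of the same size. Bystander.
- tissues_mid (a point): Centre of a loose white packet of tissues, 140 x 100 x 60 mm. Bystander.
Not all that is in view belongs to the job. Leave any orange or purple look-alike of the part that bears stamp_medium_mid alone.

How it is judged (in metres and radians):
On the way:
1. the 38 mm stamp is lifted in the gripper, clear of table and stand (contact force between the fingers and stamp_medium above 1 N and height (world z) of stamp_medium_face above 0.03 m and contact force between stamp_medium and stand below 0.1 N), for 0.2 s.
At the end, for the whole second after the job is handed in: The 38 mm stamp, still gripped and at rest, sits within 7 mm of the ring centre and 7 deg of the board's normal, pressing it in 3 to 13 mm with 1.2 to 12 N; the robot itself does not touch the stand; other stamps, jars and tissues are within 30 mm of their starts (distance between stamp_medium_face and spot below 0.007 m and angle between the z axis of stamp_medium_face and the z axis of spot, either way round below 0.12 rad and z of stamp_medium_mid in the frame of spot above 0.03 m and value of joint platen between 0.003 and 0.013 m and contact force between stamp_medium and stand between 1.2 and 12 N and contact force between the fingers and stamp_medium above 1 N and contact force between each of the arm, the fingers and stand below 0.3 N and linear speed of stamp_medium below 0.02 m/s and distance of each of stamp_small_mid, stamp_large_mid, jar_a_mid, jar_b_mid, tissues_mid from where it was at the start of the episode below 0.03 m); the arm keeps its last pose, push and grip.
It fails at once if a bystander or another stamp is moved by more than 30 mm or tipped (distance of any of stamp_small_mid, stamp_large_mid, jar_a_mid, jar_b_mid, tissues_mid from where it was at the start of the episode above 0.03 m or angle between any of stamp_small_mid, stamp_large_mid, jar_a_mid, jar_b_mid, tissues_mid's own z axis and vertical above 0.4 rad).
It fails at once if the stamp is pressed on the stand with more than 25 N (contact force between stamp_medium and stand above 25 N).
It fails at once if the robot itself pushes on the stand (contact force between any of the fingers, the arm and stand above 3 N).
It also fails if it takes over 40 s, if anything falls off the work surface, if the arm or the gripper's body presses on something with over 40 N, if the wrist force passes 120 N, or if a joint passes its speed limit or range.

### The arm

A 6-joint arm with a two-finger parallel gripper is mounted at the origin on the work surface. World frame = base frame: x ahead of the robot, y to its left, z up, the work surface at z = 0. Lengths are in m, angles in degrees, forces in N, time in s.
With the tool pointing down it reaches from about 0.35 to 0.775 m from the base axis. Payload 5.5 kg.
Tool frame: the origin (TCP) lies between the finger pads; the fingertips stand tcp_to_tips ahead of it and the grasp point (between the pads) lies 5 mm behind it (tcp_to_tips is the distance from the TCP to the fingertips, in m); z points along the fingers, y is the line along which they close (so a half turn about z gives the same grasp; the last joint's range is limited). The gripper opens to 85 mm and grips with 20 to 120 N. Pads are 22 mm wide; open, the fingers measure 114 mm over their backs; the gripper's body (76 mm by 85 mm) begins 54 mm behind the grasp point. The pads swing forward as they close: fully open they stand 13 mm farther back than shut.
Start: joints at [-74.748, 17.945, 2.641, 74.691, 0, 82.002], TCP at [0.227, -0.528, 0.245] pointing down, gripper open.
Joint ranges: [-158.12, 158.12], [-49.38, 96.58], [-58.88, 72.47], [-126.05, 133.96], [-84.25, 85.87], [-180, 180]. Speed limits (degrees/s): [147.25, 147.25, 180, 180, 180, 180].

### API

Orientations are given as [roll, pitch, yaw] about the fixed x, y, z axes, in that order (R = Rz(yaw) Ry(pitch) Rx(roll)).
In Python, from bench import get_state, capture, job_done, cut_out, pinpoint, tcp_to_tips gives the robot as it stands. The module is installed in compiled form; this text tells all that it offers.
- The arm moves only by the tool drive_tool, never from a script. Its argument "series" is a list of rows, each a list of 5 numbers: the gripper command: -1 is shut, 1 is fully open, values between are in proportion, then the shift along the tool's x, y, z as a fraction of full scale, then the turn about the tool's z as a fraction of full scale. In form: [[claw, tx, ty, tz, twist], ...]. A call has 1 to 10 rows; each row shifts and turns the commanded pose from where the row before left it, along the tool's axes as they then stand; what a row does not reach is not made up. Full scale, the value 1, is 0.02 m for a shift and 10 degrees for a turn. A row lasts 1/8 s, in which the tool goes at most 62.5 mm and 10.7 degrees, less where a joint would pass 70% of its speed; a pose out of reach is approached as far as the arm can. A call with a number of a shift or a turn outside -1 to 1 is refused whole. A call with a gripper value outside its range is refused whole. The fingers move at their own pace and stop on an object; "newtons" is the grip in N (left out, the last holds). Time passes only in rows, so rows that do not move let the fingers close. It gives the time, the measured TCP pose, the force, the opening and the grip force at its end, in the units of the state.
- get_state(): the state, without advancing time (a new reading comes with each control period).
- capture(name): name is "side" or "top"; returns a dict with "frame" (420x560x3 uint8, red, green, blue), "intrinsics" (3x3 intrinsics, pixels), "R" (3x3) and "t" (3): a world point X has camera coordinates R X + t. Camera axes: x right, y down, z forward; pixel columns grow to the right and rows downward; lengths in m; the calibration is good to about 2 mm. A picture is of the moment at which its call begins. There is no depth.
- job_done(): hands the job in; it is judged then, once.
Trained networks look in the newest picture that a camera, given by its name, has taken for a name from the list of things; names that differ only in an ending like _2 or _b are one class to them, and where a whole thing is asked for, a point or a joint stands for the part that bears it (a point fixed in the world has none). Each returns a list of dicts, best first, with "score" (0 to 1); they miss things now and then, are a little off and sometimes report something else, mostly with a low value. They report only what shows in the picture. A call takes as long as a camera call. They do not tell look-alikes from the thing itself.
- cut_out(thing, camera): "pixels" (420x560 bool, what is visible of it).
- pinpoint(thing, camera): "point" ([x, y, z] in m, in world coordinates, good to about 4 mm: a listed point, or the origin of a listed thing).
The state is a dict: "clock": time; "joints": joint angles; "qd": joint speeds; "tau": joint torques, N m; "tcp_pos": TCP position; "tool_rot": TCP orientation; "ft_force": force on the tool from outside, world axes, zero at the start; "moment": the same for the moment, N m; "width": finger opening in m; "grasp_force": force on a finger pad.
Only numpy, scipy, OpenCV 4.12 (cv2) and the standard library are available. Lean on these libraries where they do the work, as an engineer would, in place of code of your own. Each camera call takes 0.05 s, during which the arm holds its last target. There are 200 camera calls.

## Working session

There is one attempt and no reset: what is moved stays moved. The work goes in short steps, Python scripts to look and compute and a tool call to move; the robot and the scene stay as the last step left them, time stands still between calls to the robot, and variables do not carry over. Pictures are saved under pics/ and viewed, at most 10 in all, crops included, and the job is handed in when it is done.

Besides the shell and the picture viewer there is one more tool, called after "Emit:" as name(argument=value, ...) on one line, values as JSON. drive_tool: Moves the arm, as the interface text tells. Shift numbers are shares of 0.02 m and turn numbers shares of 10 degrees, none past 1 either way. Its arguments: {"type":"object","properties":{"series":{"type":"array"},"newtons":{"type":"number"}},"required":["series"]}

```bash
mkdir -p pics
cat > h.py <<'E'
import numpy as np, cv2
from bench import *
def proj(c,X):
    p=c["R"]@np.array(X)+c["t"]; q=c["intrinsics"]@p; return q[:2]/q[2]
E
python3 - <<'E'
from h import *
for n in("side","top"):
    c=capture(n); cv2.imwrite(f"pics/{n}0.png",c["frame"][...,::-1])
    print(n,"cam at",(-c["R"].T@c["t"]).round(3))
    for th in("stamp_small_mid","stamp_medium_mid","stamp_large_mid","stamp_medium_face","spot","stand","jar_a_mid","tissues_mid"):
        for d in pinpoint(th,n)[:4]: print(th,round(d["score"],2),np.round(d["point"],3),proj(c,d["point"]).round())
s=get_state();print(s,tcp_to_tips)
E
```

```text
side cam at [0.268 0.76  1.045]
stamp_small_mid 0.81 [0.55 0.34 0.05] [220. 359.]
stamp_medium_mid 0.89 [0.451 0.181 0.047] [289. 312.]
stamp_medium_mid 0.77 [0.481 0.266 0.05 ] [263. 339.]
stamp_medium_mid 0.75 [0.416 0.106 0.051] [314. 289.]
stamp_medium_mid 0.68 [0.372 0.168 0.046] [325. 318.]
stamp_large_mid 0.66 [0.576 0.182 0.054] [238. 294.]
stamp_medium_face 0.84 [ 0.482  0.265 -0.002] [263. 351.]
stamp_medium_face 0.75 [0.415 0.111 0.002] [313. 303.]
stamp_medium_face 0.71 [ 0.37   0.167 -0.001] [324. 329.]
stamp_medium_face 0.68 [0.487 0.1   0.004] [286. 290.]
spot 0.79 [ 0.576 -0.115  0.089] [282. 197.]
stand 0.91 [ 0.581 -0.113 -0.001] [280. 219.]
jar_a_mid 0.57 [0.768 0.145 0.034] [173. 264.]
tissues_mid 0.9 [ 0.555 -0.482  0.034] [328. 132.]
tissues_mid 0.73 [0.453 0.179 0.046] [289. 311.]
top cam at [ 0.453 -0.074  1.043]
stamp_small_mid 0.7 [0.547 0.344 0.048] [112. 218.]
stamp_medium_mid 0.83 [0.48  0.263 0.05 ] [145. 246.]
stamp_medium_mid 0.58 [0.372 0.162 0.052] [186. 290.]
stamp_medium_mid 0.55 [0.41  0.107 0.051] [209. 274.]
stamp_medium_mid 0.52 [0.454 0.184 0.
[... 457 characters left out ...]
551 -0.484  0.024] [448. 214.]
{'clock': 0.9, 'joints': array([-7.47451609e+01,  1.79428547e+01,  2.64137610e+00,  7.46922380e+01,
       -3.00593490e-04,  8.20022891e+01]), 'qd': array([ 0.0651172 ,  0.01235587,  0.04353129, -0.01380041,  0.03013829,
        0.05678624]), 'tau': array([ 7.51221141e-04, -4.80451763e+01,  2.98810780e+01,  2.00001814e-04,
       -8.66023242e-05, -7.69688739e-06]), 'tcp_pos': array([ 0.2270057 , -0.52832374,  0.24534517]), 'tool_rot': array([1.79993820e+02, 1.17190138e-03, 2.32525499e+01]), 'ft_force': array([-0.2167403 ,  1.01262737,  0.22472338]), 'moment': array([ 0.00706048, -0.03288344,  0.00438482]), 'grasp_force': 0.0, 'width': 0.08532191209197242} 0.014
```

```bash
python3 -c "
import cv2;a=cv2.imread('pics/side0.png');b=cv2.imread('pics/top0.png');cv2.imwrite('pics/both.png',cv2.resize(cv2.hconcat([a,b]),(800,300)))"
```

```text
(no output)
```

View pics/side0.png

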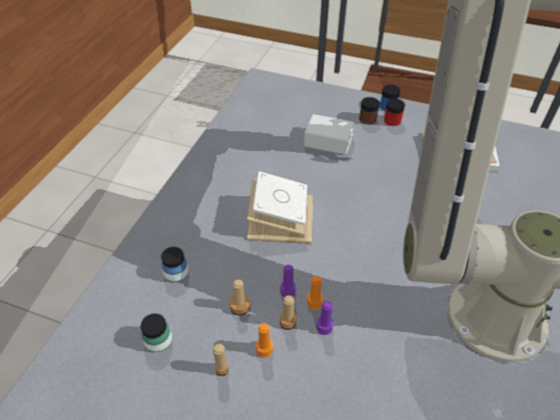

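View pics/top0.png

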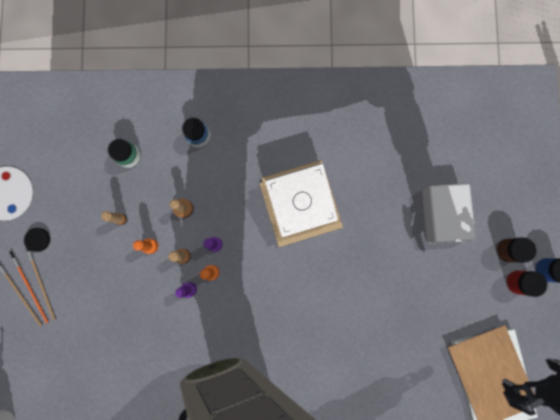

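Run:
```python
from h import *
def ray(c,uv,z):
    C=-c["R"].T@c["t"]; d=c["R"].T@np.linalg.solve(c["intrinsics"],[uv[0],uv[1],1]); return C+d*(z-C[2])/d[2]
for n,uv in(("top",(302,201)),("side",(282,197))):
    c=capture(n); g=cv2.cvtColor(c["frame"],cv2.COLOR_RGB2GRAY)
    m=np.uint8(g>205); k,l,st,ce=cv2.connectedComponentsWithStats(m)
    lab=l[uv[1]-4:uv[1]+5,uv[0]-4:uv[0]+5].max(); 
    M=np.uint8(l>0); lb=[i for i in range(1,k) if abs(ce[i]-uv).max()<20 and st[i,4]>400]; M=np.uint8(np.isin(l,lb))
    h=cv2.convexHull(cv2.findContours(M,0,2)[0][0]); 
    q=cv2.approxPolyDP(h,5,True)[:,0]; print(n,q.tolist(),cv2.minAreaRect(h))
    if len(q)==4:
        pts=[ray(c,p,.088) for p in q]
        x=np.array(pts)[:,0]; o=np.argsort(x); P=[ray(c,q[i],.066 if j<2 else .110) for j,i in enumerate(o)]
        lo=sorted(P[:2],key=lambda p:p[1]);hi=sorted(P[2:],key=lambda p:p[1])
        print(np.round(P,3)); e1=lo[1]-lo[0];e2=hi[1]-hi[0]; print("yaw",np.degrees(np.arctan2(-e1[0],e1[1])),np.degrees(np.arctan2(-e2[0],e2[1])),"centre",np.mean(P,0))
    # ring
    sub=np.uint8((g<170)&(cv2.morphologyEx(M,cv2.MORPH_CLOSE,np.ones((25,25)))>0)); k,l,st,ce=cv2.connectedComponentsWithStats(sub)
    for i in range(1,k):
        if abs(ce[i]-uv).max()<12 and st[i,4]>15: print("ring",ce[i],st[i],ray(c,st[i,:2]+st[i,2:4]/2-.5,.088))
a=cv2.imread("pics/side0.png")[250:390,190:350]; cv2.imwrite("pics/crop.png",cv2.resize(a,(640,560),interpolation=cv2.INTER_CUBIC))
```

```text
top [[322, 165], [336, 220], [282, 235], [266, 182]] ((301.8067626953125, 200.36074829101562), (57.56624984741211, 59.48067092895508), 73.1785888671875)
[[ 0.501 -0.069  0.066]
 [ 0.535 -0.199  0.066]
 [ 0.621 -0.034  0.11 ]
 [ 0.659 -0.164  0.11 ]]
yaw 14.806910684221075 16.361721228909023 centre [ 0.57917238 -0.1165828   0.088     ]
side [[258, 172], [306, 185], [304, 222], [254, 208]] ((281.46136474609375, 196.64344787597656), (58.12264633178711, 37.99327087402344), 15.068489074707031)
[[ 0.5   -0.07   0.066]
 [ 0.537 -0.201  0.066]
 [ 0.622 -0.034  0.11 ]
 [ 0.662 -0.16   0.11 ]]
yaw 15.88067291949921 17.407393580854176 centre [ 0.58016279 -0.11641539  0.088     ]
```

View pics/crop.png

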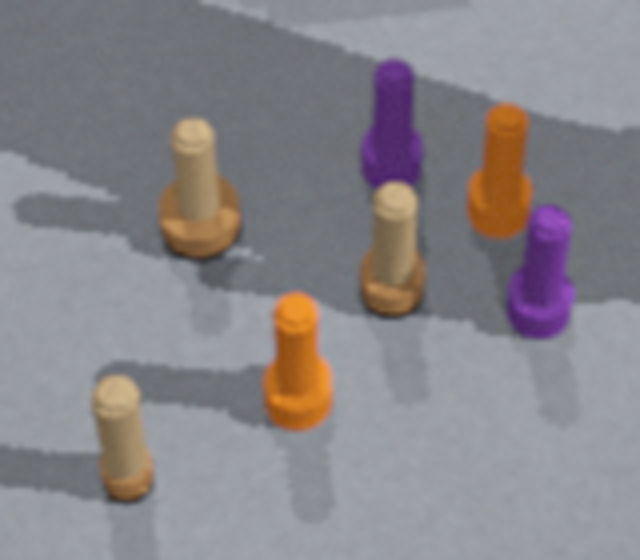

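Wooden candidates in the side picture are (239,297) widest = 48 mm, (289,312) middle = 38 mm and (221,359) narrowest = 28 mm. Orange and purple ones are look-alikes. The crop confirms the widths, so the target is (289,312), at about (0.453, 0.182). The ring is 40 mm inside, which fits the 38 mm face. The board centre is (0.580, -0.1165, 0.088) with yaw about 16°.

Emit:
drive_tool(series=[[0.3, 0, 0, 0, 0.725], [0.3, 0.67, -1, 0, 0], [0.3, 0.67, -1, 0, 0], [0.3, 0.67, -1, 0, 0], [0.3, 0.67, -1, 0, 0], [0.3, 0.67, -1, 0, 0], [0.3, 0.67, -1, 0, 0], [0.3, 0.67, -1, 0, 0], [0.3, 0.67, -1, 0, 0], [0.3, 0.67, -1, 0, 0]], newtons=20)

```text
clock: 2.25
tcp_pos: [0.2937, -0.3206, 0.2454]
tool_rot: [180.0, -0.0, 16.0]
ft_force: [0.0, -0.4, -0.3]
width: 0.0558
grasp_force: 0.0
```

Emit:
drive_tool(series=[[0.3, 0.67, -1, 0, 0], [0.3, 0.67, -1, 0, 0], [0.3, 0.67, -1, 0, 0], [0.3, 0.67, -1, 0, 0], [0.3, 0.67, -1, 0, 0], [0.3, 0.67, -1, 0, 0], [0.3, 0.67, -1, 0, 0], [0.3, 0.67, -1, 0, 0], [0.3, 0.67, -1, 0, 0], [0.3, 0.67, -1, 0, 0]])

```text
clock: 3.5
tcp_pos: [0.3669, -0.0915, 0.2454]
tool_rot: [180.0, -0.0, 16.0]
ft_force: [-0.0, -0.5, 0.1]
width: 0.0555
grasp_force: 0.0
```

Emit:
drive_tool(series=[[0.3, 0.67, -1, 0, 0], [0.3, 0.67, -1, 0, 0], [0.3, 0.67, -1, 0, 0], [0.3, 0.67, -1, 0, 0], [0.3, 0.67, -1, 0, 0], [0.3, 0.67, -1, 0, 0], [0.3, 0.67, -1, 0, 0], [0.3, 0.67, -1, 0, 0], [0.3, 0.67, -1, 0, 0], [0.3, 0, 0, 0, 0]])

```text
clock: 4.75
tcp_pos: [0.433, 0.1148, 0.2452]
tool_rot: [180.0, -0.0, 16.2]
ft_force: [0.2, 0.1, 0.6]
width: 0.0556
grasp_force: 0.0
```

Emit:
drive_tool(series=[[0.3, 0.63, -0.98, 0, 0], [0.3, 0.63, -0.98, 0, 0], [0.3, 0.63, -0.98, 0, 0], [0.3, 0, 0, 1, 0], [0.3, 0, 0, 1, 0], [0.3, 0, 0, 1, 0], [0.3, 0, 0, 1, 0], [0.3, 0, 0, 0, 0]])

```text
clock: 5.75
tcp_pos: [0.4518, 0.1795, 0.164]
tool_rot: [180.0, 0.2, 16.0]
ft_force: [-1.0, -0.0, -0.0]
width: 0.0554
grasp_force: 0.0
```

Run:
```python
from h import *
s=get_state(); print(s["tcp_pos"],s["tool_rot"])
im=[]
for n in("side","top"):
    c=capture(n)
    for th in("stamp_medium_mid","stamp_medium_face"):
        for d in pinpoint(th,n)[:5]:
            if np.linalg.norm(np.array(d["point"])[:2]-[.453,.182])<.04: print(n,th,round(d["score"],2),np.round(d["point"],4))
    p=proj(c,s["tcp_pos"]).astype(int); f=np.ascontiguousarray(c["frame"][...,::-1]); 
    x,y=np.clip(p-[50,40],0,[440,320]); im.append(cv2.resize(f[y:y+100,x:x+100],(400,400),interpolation=cv2.INTER_CUBIC)); print(n,p,(x,y))
cv2.imwrite("pics/a.png",cv2.hconcat(im))
```

```text
[0.45178353 0.17954737 0.16403747] [179.99295494   0.19709034  15.96731714]
side stamp_medium_mid 0.83 [0.4486 0.178  0.0445]
side stamp_medium_face 0.83 [ 0.4571  0.1844 -0.002 ]
side [290 281] (np.int64(240), np.int64(241))
top stamp_medium_mid 0.52 [0.4548 0.1826 0.0522]
top stamp_medium_face 0.47 [ 0.4554  0.1807 -0.0016]
top [165 257] (np.int64(115), np.int64(217))
```

View pics/a.png

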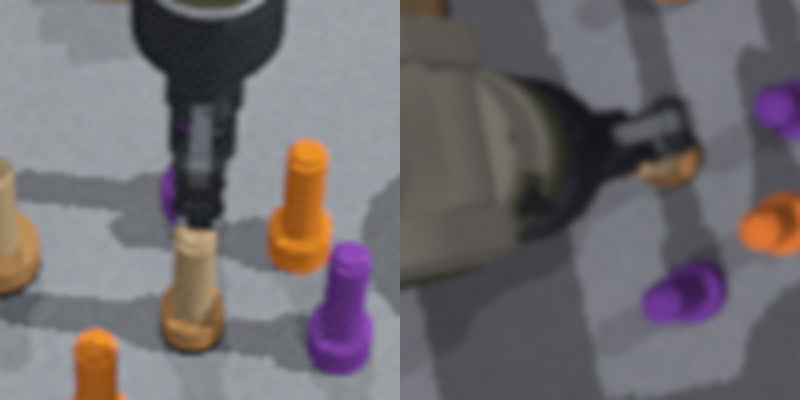

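Side crop: the fingers at about (198,205) stand right over the handle top at (197,235). The top crop agrees to a few mm, so I go down and grip.

Emit:
drive_tool(series=[[0.3, 0.1, -0.1, 0.7, 0], [0.3, 0, 0, 0.9, 0], [0.3, 0, 0, 0.9, 0], [0.3, 0, 0, 0.9, 0], [0.3, 0, 0, 0.9, 0], [0.3, 0, 0, 0.8, 0], [0.3, 0, 0, 0, 0], [-1, 0, 0, 0, 0], [-1, 0, 0, 0, 0], [-1, 0, 0, 0, 0]], newtons=20)

```text
clock: 7.3
tcp_pos: [0.4553, 0.1829, 0.0638]
tool_rot: [180.0, -0.1, 16.0]
ft_force: [0.6, 0.0, 0.4]
width: 0.0233
grasp_force: 21.6
```

Emit:
drive_tool(series=[[-1, 0, 0, 0.05, 0], [-1, 0, 0, 0, 0], [-1, -0.12, 0, -0.03, 0], [-1, -0.12, 0, -0.03, 0], [-1, -0.13, 0, -0.02, 0]])

```text
clock: 7.92
tcp_pos: [0.4473, 0.1807, 0.0638]
tool_rot: [180.0, 0.0, 16.0]
ft_force: [-0.7, -0.1, -0.9]
width: 0.023
grasp_force: 21.5
```

```bash
cat >> h.py <<'E'
def look(name,r=40,dz=-.03):
    s=get_state(); print(s["tcp_pos"].round(4),s["tool_rot"].round(1),s["ft_force"].round(1),s["moment"].round(2)); im=[]
    for n in("side","top"):
        c=capture(n); t=s["tcp_pos"]
        for th in("stamp_medium_mid","stamp_medium_face"):
            for d in pinpoint(th,n)[:5]:
                if np.linalg.norm(np.array(d["point"])[:2]-t[:2])<.045: print(n,th,round(d["score"],2),np.round(d["point"],4))
        p=proj(c,t+[0,0,dz]).astype(int); x,y=np.clip(p-r,0,[560-2*r,420-2*r])
        im.append(cv2.resize(np.ascontiguousarray(c["frame"][y:y+2*r,x:x+2*r,::-1]),(400,400),interpolation=cv2.INTER_CUBIC)); print(n,(x,y))
    cv2.imwrite(name,cv2.hconcat(im))
E
python3 -c "
from h import *
look('pics/b.png',30)"
```

```text
[0.4473 0.1807 0.0638] [180.   0.  16.] [-0.7 -0.1 -0.9] [ 0.06 -0.09 -0.  ]
side stamp_medium_mid 0.75 [0.4437 0.1799 0.047 ]
side stamp_medium_face 0.62 [ 0.4456  0.1823 -0.0008]
side (np.int64(260), np.int64(285))
top stamp_medium_mid 0.38 [0.4435 0.1804 0.0549]
top stamp_medium_face 0.36 [ 0.4483  0.1805 -0.0007]
top (np.int64(150), np.int64(228))
```

View pics/b.png

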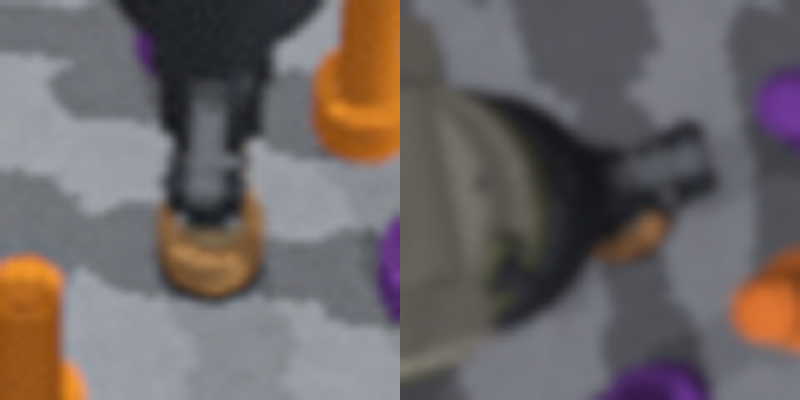

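The stamp is still upright at the fingertips (side crop, base at (210,260)) and slid along with the tool. The contact was too light to tilt it, so I press harder.

Emit:
drive_tool(series=[[-1, 0, 0, 0.1, 0], [-1, 0, 0, 0, 0]])

```text
clock: 8.48
tcp_pos: [0.4481, 0.1807, 0.0633]
tool_rot: [180.0, -0.1, 16.0]
ft_force: [-4.4, -1.0, 15.5]
width: 0.0232
grasp_force: 22.9
```

Emit:
drive_tool(series=[[-1, 0, 0, 0.1, 0], [-1, 0, 0, 0, 0]])

```text
clock: 8.72
tcp_pos: [0.4491, 0.181, 0.0625]
tool_rot: [180.0, -0.2, 16.0]
ft_force: [-5.6, -1.3, 21.9]
width: 0.0236
grasp_force: 23.5
```

Emit:
drive_tool(series=[[-1, -0.15, 0, -0.03, 0], [-1, -0.15, 0, -0.03, 0], [-1, -0.15, 0, -0.02, 0], [-1, 0, 0, 0, 0]])

```text
clock: 9.22
tcp_pos: [0.4402, 0.1785, 0.0623]
tool_rot: [180.0, -0.2, 16.0]
ft_force: [2.1, 0.9, 7.8]
width: 0.0233
grasp_force: 22.0
```

```bash
python3 -c "
from h import *
look('pics/c.png',30)"
```

```text
[0.4402 0.1785 0.0623] [180.   -0.2  16. ] [2.1 0.9 7.8] [ 0.14 -0.46  0.02]
side stamp_medium_mid 0.6 [0.4368 0.1787 0.0471]
side stamp_medium_face 0.66 [0.4416 0.1824 0.0011]
side (np.int64(264), np.int64(285))
top stamp_medium_mid 0.47 [0.4386 0.1779 0.051 ]
top stamp_medium_face 0.54 [ 0.4391  0.1778 -0.0025]
top (np.int64(151), np.int64(231))
```

Sliding friction on the table (about 0.28) is too small to tilt the stamp. The board's rear face is parallel to its normal, so I will hook the base behind it as a jig and pull the handle towards the low side. Lift and carry first.

Emit:
drive_tool(series=[[-1, 0, 0, -0.5, 0], [-1, 0, 0, -1, 0], [-1, 0, 0, -1, 0], [-1, 0, 0, -1, 0], [-1, 0, 0, -1, 0], [-1, 0, 0, -1, 0], [-1, 0, 0, -1, 0], [-1, 0, 0, -0.5, 0]])

```text
clock: 10.52
tcp_pos: [0.4383, 0.1781, 0.2019]
tool_rot: [180.0, 0.1, 16.0]
ft_force: [0.5, -0.4, -1.4]
width: 0.0235
grasp_force: 21.5
```

Emit:
drive_tool(series=[[-1, 0.3, 0.5, 0, 0], [-1, 0.5, 0.95, 0, 0], [-1, 0.5, 0.95, 0, 0], [-1, 0.5, 0.95, 0, 0], [-1, 0.5, 0.95, 0, 0], [-1, 0.5, 0.95, 0, 0], [-1, 0.5, 0.95, 0, 0], [-1, 0.5, 0.95, 0, 0], [-1, 0.5, 0.95, 0, 0], [-1, 0.5, 0.95, 0, 0]])

```text
clock: 11.78
tcp_pos: [0.5822, 0.0297, 0.2015]
tool_rot: [180.0, -0.0, 16.0]
ft_force: [0.2, 0.1, -0.9]
width: 0.0232
grasp_force: 21.5
```

Emit:
drive_tool(series=[[-1, 0.5, 0.95, 0, 0], [-1, 0.5, 0.95, 0, 0], [-1, 0.5, 0.95, 0, 0], [-1, 0.5, 0.95, 0, 0], [-1, 0.5, 0.95, 0, 0], [-1, 0.5, 0.95, 0, 0], [-1, 0.2, 0.5, 0, 0], [-1, 0, 0, 0, 0]])

```text
clock: 12.78
tcp_pos: [0.6771, -0.0716, 0.201]
tool_rot: [-180.0, 0.0, 15.9]
ft_force: [-0.2, 0.7, -0.3]
width: 0.0236
grasp_force: 21.4
```

Run:
```python
from h import *
look('pics/d.png',40)
for n in("side","top"):
    for d in pinpoint("spot",n)[:1]: print(n,np.round(d["point"],4))
s=get_state(); R=np.array([[.961,.276],[.276,-.961]])
print("tool x,y rel spot", R@(s["tcp_pos"][:2]-[.5797,-.1165]))
```

```text
[ 0.6771 -0.0716  0.201 ] [-180.     0.    15.9] [-0.2  0.7 -0.3] [-0.   -0.01  0.02]
side stamp_medium_mid 0.62 [ 0.672  -0.071   0.1832]
side stamp_medium_face 0.49 [ 0.6747 -0.0673  0.1425]
side (np.int64(198), np.int64(135))
top (np.int64(241), np.int64(111))
side [ 0.5791 -0.1171  0.0882]
top [ 0.5796 -0.1179  0.0832]
tool x,y rel spot [ 0.10597488 -0.01756364]
```

View pics/d.png

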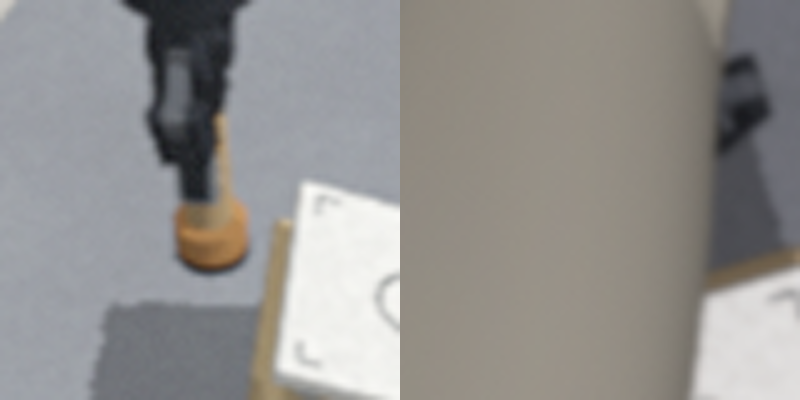

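The side crop shows the handle emerging to the right of the finger (around (220,150)) while the fingers lean left. So the stamp may already be tilted the right way. I'll fit its tilt with a silhouette model.

```bash
cat >> h.py <<'E'
from scipy.optimize import differential_evolution
def sil(c,face,ax,base_h=24.):
    ax=ax/np.linalg.norm(ax); u=np.cross(ax,[0,1,0]);u/=np.linalg.norm(u);v=np.cross(ax,u)
    t=np.linspace(0,2*np.pi,40)[:,None]; S=8; m=np.zeros((420,560),np.uint8)
    for r,z0,z1 in((.019,0,base_h/1000),(.012,.024,.098)):
        P=np.vstack([face+ax*z+r*(np.cos(t)*u+np.sin(t)*v) for z in(z0,z1)])
        q=(c["R"]@P.T).T+c["t"]; q=(c["intrinsics"]@q.T).T; q=q[:,:2]/q[:,2:]
        cv2.fillConvexPoly(m,cv2.convexHull(np.int32(np.round(q*16))),1,shift=4)
    return m
def fit(yaw=16,save=None):
    s=get_state(); c=capture("side"); f=c["frame"]; hsv=cv2.cvtColor(f,cv2.COLOR_RGB2HSV)
    t=s["tcp_pos"]; p=proj(c,t-[0,0,.03]).astype(int)
    roi=np.zeros((420,560),bool); roi[p[1]-32:p[1]+32,p[0]-25:p[0]+25]=1
    wood=(hsv[...,1]>70)&(hsv[...,0]<25)&(hsv[...,2]>90)&roi
    k,l,st,ce=cv2.connectedComponentsWithStats(np.uint8(wood)); i=1+np.argmin([np.linalg.norm(ce[j]-p)+(99 if st[j,4]<40 else 0) for j in range(1,k)])
    wood=l==i
    dark=(hsv[...,2]<95)|(np.uint8(hsv[...,2]<150)&0>0)
    cy,sy=np.cos(np.radians(yaw)),np.sin(np.radians(yaw)); X=np.array([cy,sy,0])
    G=t+[0,0,.005]
    def pose(v):
        th,h,dx=v; a=np.radians(th); ax=-np.sin(a)*X+np.cos(a)*np.array([0,0,1]); return G+X*dx/1000-ax*h/1000,ax
    def cost(v):
        m=sil(c,*pose(v))>0; return (wood&~m).sum()+((m&~wood&~dark&roi)).sum()*.7
    r=differential_evolution(cost,[(-15,35),(45,85),(-8,8)],seed=1,maxiter=40,tol=0)
    F,ax=pose(r.x); print("tilt,h,dx",r.x.round(1),"cost",r.fun,"wood px",wood.sum(),"face",F.round(4))
    if save:
        o=f[...,::-1].copy(); cn=cv2.findContours(sil(c,F,ax),0,2)[0]; x,y=p-40
        z=cv2.resize(o[y:y+80,x:x+80],(560,560),interpolation=cv2.INTER_CUBIC)
        for q in cn: cv2.polylines(z,[np.int32((q-[x,y]+.5)*7)],True,(0,0,255),1)
        cv2.imwrite(save,z)
    return r.x,F,ax
E
python3 -c "
from h import *
fit(save='pics/e.png')"
```

```text
tilt,h,dx [-6.6 65.5  5.9] cost 79.8 wood px 164 face [ 0.6751 -0.0708  0.1417]
```

View pics/e.png

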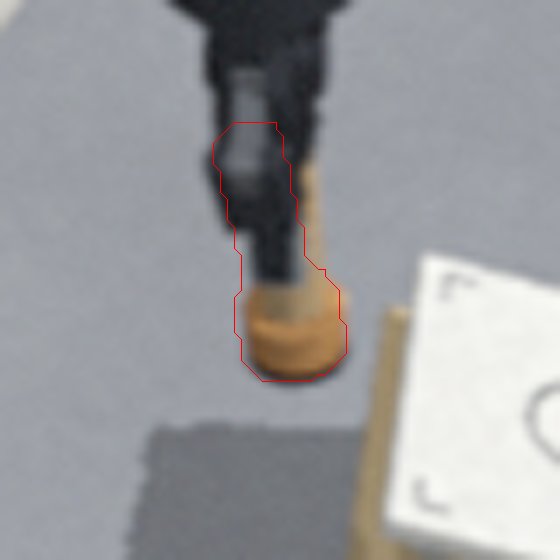

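```bash
python3 - <<'E'
s=open('h.py').read()
s=s.replace('dark=(hsv[...,2]<95)|(np.uint8(hsv[...,2]<150)&0>0)','dark=cv2.morphologyEx(np.uint8(hsv[...,2]<100),cv2.MORPH_CLOSE,np.ones((9,9)))>0; dark&=~wood')
s=s.replace('hsv[...,1]>70','hsv[...,1]>55').replace('p[1]-32','p[1]-40')
open('h.py','w').write(s)
E
python3 -c "
from h import *
fit(save='pics/e2.png')"
```

```text
tilt,h,dx [-3.1 62.3  0.7] cost 39.199999999999996 wood px 199 face [ 0.6742 -0.0711  0.1446]
```

View pics/e2.png

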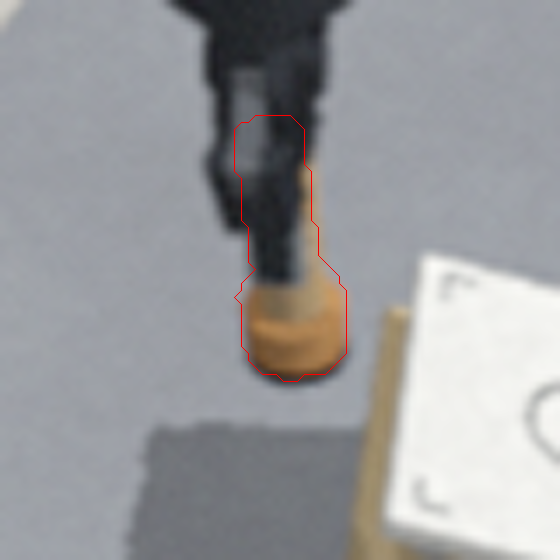

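The stamp is near upright: its tilt fits at about 0°, and the outline covers base and handle. Next, down behind the board's rear edge and pull towards the low side.

Emit:
drive_tool(series=[[-1, 0, 0.44, 0, 0], [-1, 0, 0.44, 0, 0], [-1, 0, 0, 1, 0], [-1, 0, 0, 1, 0], [-1, 0, 0, 0.45, 0], [-1, -0.3, 0, 0, 0], [-1, -0.3, 0, 0, 0], [-1, 0, 0, 0, 0]])

```text
clock: 14.28
tcp_pos: [0.6701, -0.0914, 0.1537]
tool_rot: [180.0, -0.1, 16.0]
ft_force: [0.7, 0.4, -0.5]
width: 0.0235
grasp_force: 21.4
```

Emit:
drive_tool(series=[[-1, -0.2, 0, 0, 0], [-1, -0.2, 0, 0, 0], [-1, 0, 0, 0, 0]])

```text
clock: 14.65
tcp_pos: [0.6637, -0.0932, 0.1536]
tool_rot: [179.9, -0.2, 16.0]
ft_force: [4.2, 1.3, 1.3]
width: 0.0232
grasp_force: 21.5
```

Emit:
drive_tool(series=[[-1, -0.15, 0, 0, 0], [-1, -0.15, 0, 0, 0], [-1, 0, 0, 0, 0]])

```text
clock: 15.02
tcp_pos: [0.6568, -0.0951, 0.1528]
tool_rot: [180.0, -0.0, 16.0]
ft_force: [5.1, -0.0, 2.1]
width: 0.023
grasp_force: 21.7
```

Emit:
drive_tool(series=[[-1, -0.15, 0, 0, 0], [-1, -0.15, 0, 0, 0], [-1, 0, 0, 0, 0]])

```text
clock: 15.4
tcp_pos: [0.6506, -0.0967, 0.1525]
tool_rot: [180.0, 0.0, 16.0]
ft_force: [3.4, 0.1, 1.8]
width: 0.0236
grasp_force: 22.0
```

Emit:
drive_tool(series=[[-1, -0.1, 0, 0, 0], [-1, -0.05, 0, 0, 0], [-1, 0, 0, 0, 0]])

```text
clock: 15.78
tcp_pos: [0.648, -0.0974, 0.1525]
tool_rot: [180.0, 0.0, 16.0]
ft_force: [4.2, 1.2, 3.0]
width: 0.0235
grasp_force: 22.1
```

Run:
```python
from h import *
s=get_state(); print(s["tcp_pos"],s["ft_force"],np.array([[.961,.276],[.276,-.961]])@(s["tcp_pos"][:2]-[.5797,-.1165]))
fit()
```

```text
[ 0.64803167 -0.09739219  0.15248342] [4.16264019 1.18644858 2.95180249] [0.07094049 0.00049693]
tilt,h,dx [ 8.  63.2  6.6] cost 129.9 wood px 258 face [ 0.6629 -0.0931  0.0949]
```

Emit:
drive_tool(series=[[-1, 0.3, 0, 0, 0], [-1, 0.7, 0, -0.3, 0], [-1, 0.2, 0, -1, 0], [-1, 0, 0, -1, 0], [-1, 0, 0, -0.5, 0], [-1, 0, 0, 0, 0]])

```text
clock: 16.58
tcp_pos: [0.6709, -0.0908, 0.2084]
tool_rot: [180.0, 0.0, 16.0]
ft_force: [-0.3, 0.3, -1.5]
width: 0.0232
grasp_force: 21.8
```

Run:
```python
from h import *
s=get_state(); print(s["tcp_pos"])
fit(save='pics/f.png')
d=pinpoint("stamp_medium_mid","side")[:5]+pinpoint("stamp_medium_face","side")[:5]
for q in d:
    if q["point"][2]>.07: print(q["score"],q["point"])
```

```text
[ 0.67092171 -0.09083026  0.20840462]
tilt,h,dx [ 9.3 57.6  6.8] cost 35.699999999999996 wood px 170 face [ 0.6864 -0.0864  0.1565]
0.58 [0.6924, -0.0827, 0.1476]
0.6 [0.6915, -0.0793, 0.1498]
```

View pics/f.png

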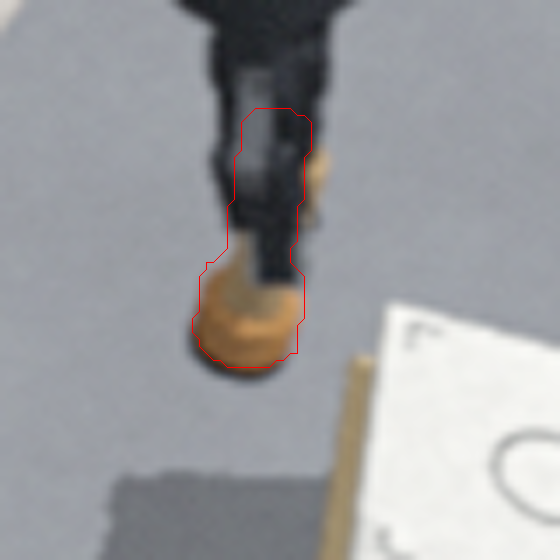

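The crop shows the base now kicked out to the left at (248,320) and the handle top peeping out right of the finger at (318,180). That is clearly tilted, and I'll refit with the separate handle piece included.

```bash
sed -i 's/p\[1\]-40:p\[1\]+32,p\[0\]-25:p\[0\]+25/p[1]-40:p[1]+16,p[0]-25:p[0]+9/; s/^    wood=l==i$/    wood=np.isin(l,[j for j in range(1,k) if st[j,4]>4])/' h.py
python3 -c "
from h import *
for _ in range(2): fit()"
```

```text
tilt,h,dx [13.9 62.9  3.8] cost 42.0 wood px 178 face [ 0.6886 -0.0855  0.1512]
tilt,h,dx [13.7 62.8  3.8] cost 44.099999999999994 wood px 181 face [ 0.6885 -0.0855  0.1513]
```

Emit:
drive_tool(series=[[-1, -0.4, 0, 0, 0], [-1, -0.9, 0, 0, 0], [-1, -0.9, 0, 0, 0], [-1, -0.9, 0, 0, 0], [-1, -0.9, 0, 0, 0], [-1, -0.9, 0, 0, 0], [-1, -0.9, 0, 0, 0], [-1, -0.44, 0, 0.5, 0], [-1, 0, 0, 1, 0], [-1, 0, 0, 0, 0]])

```text
clock: 18.08
tcp_pos: [0.5495, -0.1248, 0.1772]
tool_rot: [-179.9, 0.2, 16.0]
ft_force: [0.3, -0.1, -1.0]
width: 0.0235
grasp_force: 21.8
```

Run:
```python
from h import *
s=get_state(); t=s["tcp_pos"]; T=np.array([[.961,.276],[.276,-.961]])
print(t,T@(t[:2]-[.5797,-.1165]))
im=[]
for n in("side","top"):
    c=capture(n)
    for th in("stamp_medium_mid","stamp_medium_face","spot"):
        for d in pinpoint(th,n)[:5]:
            q=np.array(d["point"])
            if np.linalg.norm(q[:2]-t[:2])<.06: print(n,th,round(d["score"],2),q.round(4),"tool xy rel spot",(T@(q[:2]-[.5797,-.1165])).round(4))
    p=proj(c,t+[0,0,-.05]).astype(int); x,y=np.clip(p-35,0,[490,350])
    im.append(cv2.resize(np.ascontiguousarray(c["frame"][y:y+70,x:x+70,::-1]),(400,400),interpolation=cv2.INTER_CUBIC)); print(n,x,y)
cv2.imwrite("pics/g.png",cv2.hconcat(im))
```

```text
[ 0.54948759 -0.12481073  0.17720593] [-0.03132789 -0.00035202]
side stamp_medium_mid 0.63 [ 0.5513 -0.1221  0.1633] tool xy rel spot [-0.0288 -0.0025]
side stamp_medium_face 0.62 [ 0.5675 -0.1164  0.1178] tool xy rel spot [-0.0117 -0.0035]
side spot 0.9 [ 0.5797 -0.1216  0.0876] tool xy rel spot [-0.0014  0.0049]
side 258 151
top 271 176
```

The network and my model agree: the face is about 32 mm above the board, tilted about 18–20°, and on line to within 2 mm. Next, approach along the normal.

Emit:
drive_tool(series=[[-1, 0.18, 0.05, 0.46, 0], [-1, 0.18, 0, 0.46, 0], [-1, 0.19, 0, 0.48, 0], [-1, 0, 0, 0, 0], [-1, 0, 0, 0, 0]])

```text
clock: 19.1
tcp_pos: [0.562, -0.123, 0.1503]
tool_rot: [-180.0, 0.0, 16.0]
ft_force: [0.3, -0.0, -1.0]
width: 0.0235
grasp_force: 21.8
```

Emit:
drive_tool(series=[[-1, 0.05, 0, 0.14, 0], [-1, 0.05, 0, 0.14, 0], [-1, 0, 0, 0, 0]])

```text
clock: 19.48
tcp_pos: [0.5642, -0.1227, 0.1451]
tool_rot: [180.0, -0.0, 16.0]
ft_force: [-0.6, 0.4, 1.0]
width: 0.0235
grasp_force: 21.9
```

```bash
cat >> h.py <<'E'
def chk():
    s=get_state(); t=s["tcp_pos"]; T=np.array([[.961,.276],[.276,-.961]]); n=np.array([-.297,-.085,.951])
    print(t.round(4),(T@(t[:2]-[.5797,-.1165])).round(4),"Fn",s["ft_force"]@n,"Fx,y tool",T@s["ft_force"][:2],s["moment"].round(2),s["grasp_force"])
    c=capture("side")
    for th in("stamp_medium_mid","stamp_medium_face","spot"):
        for d in pinpoint(th,"side")[:5]:
            q=np.array(d["point"])
            if np.linalg.norm(q[:2]-t[:2])<.06: print(th,round(d["score"],2),q.round(4),"tool xy",(T@(q[:2]-[.5797,-.1165])).round(4))
E
python3 -c "
from h import *
chk()"
```

```text
[ 0.5642 -0.1227  0.1451] [-0.0166  0.0017] Fn 1.0557622716701456 Fx,y tool [-0.42744375 -0.5262834 ] [-0.06  0.03 -0.06] 21.939821541309357
stamp_medium_mid 0.57 [ 0.5669 -0.1225  0.1293] tool xy [-0.014   0.0022]
stamp_medium_face 0.51 [ 0.5856 -0.1122  0.0867] tool xy [ 0.0069 -0.0025]
spot 0.88 [ 0.579  -0.1168  0.0859] tool xy [-0.0008  0.0001]
```

```bash
cat >> h.py <<'E'
def avg(N=6):
    r={"stamp_medium_mid":[],"stamp_medium_face":[],"spot":[]}; t=get_state()["tcp_pos"]
    for _ in range(N):
        capture("side")
        for th in r:
            q=[np.array(d["point"]) for d in pinpoint(th,"side") if np.linalg.norm(np.array(d["point"])[:2]-t[:2])<.05]
            if q: r[th].append(q[0])
    m={k:np.median(v,0) for k,v in r.items()}
    for k in m: print(k,len(r[k]),m[k].round(4),np.std(r[k],0).round(4))
    y=np.radians(16);a=np.radians(18);x=np.array([np.cos(y)*np.cos(a),np.sin(y)*np.cos(a),np.sin(a)]);l=np.array([-np.sin(y),np.cos(y),0]);n=np.cross(x,l)
    B=np.array([x,l,n]); print("face in spot frame",(B@(m["stamp_medium_face"]-m["spot"])).round(4),"axis",(B@(m["stamp_medium_mid"]-m["stamp_medium_face"])).round(4))
E
python3 -c "
from h import *
avg(8)"
```

```text
stamp_medium_mid 8 [ 0.5678 -0.1214  0.1295] [0.0051 0.0021 0.0432]
stamp_medium_face 8 [ 0.5846 -0.1139  0.0852] [0.0014 0.0022 0.0017]
spot 8 [ 0.578  -0.1194  0.0852] [0.0009 0.003  0.0014]
face in spot frame [ 0.0074  0.0035 -0.0023] axis [-0.0035 -0.0026  0.0477]
```

Emit:
drive_tool(series=[[-1, -0.08, 0, -0.24, 0], [-1, 0, 0, 0, 0], [-1, -0.21, 0, 0.07, 0], [-1, 0, 0, 0, 0]])

```text
clock: 21.78
tcp_pos: [0.5576, -0.124, 0.1478]
tool_rot: [-180.0, 0.1, 16.0]
ft_force: [0.1, 0.5, 0.3]
width: 0.0237
grasp_force: 21.8
```

```bash
python3 -c "
from h import *
avg(8);print(get_state()['tcp_pos'],get_state()['ft_force'])"
```

```text
stamp_medium_mid 8 [ 0.5622 -0.1232  0.1344] [0.0014 0.001  0.0013]
stamp_medium_face 7 [ 0.5786 -0.1143  0.088 ] [0.0011 0.0013 0.0014]
spot 8 [ 0.5785 -0.1186  0.0882] [0.0012 0.0018 0.0016]
face in spot frame [ 0.0012  0.0042 -0.0005] axis [-0.003  -0.004   0.0497]
[ 0.55840603 -0.12413506  0.14828126] [-0.7262224  -0.01641026 -0.82844998]
```

Emit:
drive_tool(series=[[-1, 0.05, 0, 0.15, 0], [-1, 0.05, 0, 0.15, 0], [-1, 0.04, 0, 0.11, 0], [-1, 0, 0, 0, 0], [-1, 0, 0, 0, 0]])

```text
clock: 24.0
tcp_pos: [0.5611, -0.1235, 0.1403]
tool_rot: [180.0, -0.0, 16.0]
ft_force: [-1.2, -0.8, 2.0]
width: 0.0235
grasp_force: 22.1
```

```bash
python3 -c "
from h import *
chk();avg(8)"
```

```text
[ 0.5611 -0.1235  0.1403] [-0.0198  0.0016] Fn 2.305190126963891 Fx,y tool [-1.3283179   0.43274641] [-0.17  0.18 -0.07] 22.062743604183197
stamp_medium_mid 0.57 [ 0.5628 -0.1209  0.1257] tool xy [-0.0175 -0.0004]
stamp_medium_face 0.65 [ 0.5825 -0.1161  0.0824] tool xy [0.0028 0.0004]
spot 0.75 [ 0.5783 -0.1187  0.0841] tool xy [-0.002   0.0017]
stamp_medium_mid 8 [ 0.5645 -0.1208  0.1254] [0.0016 0.0014 0.0007]
stamp_medium_face 8 [ 0.5822 -0.1162  0.0806] [0.0014 0.0021 0.0016]
spot 7 [ 0.5794 -0.1176  0.0821] [0.001  0.0014 0.0012]
face in spot frame [ 0.0025  0.0005 -0.0023] axis [-0.0036  0.0005  0.0482]
```

Emit:
drive_tool(series=[[-1, 0.02, 0, 0.1, 0], [-1, 0, 0, 0, 0], [-1, 0, 0, 0, 0], [-1, 0, 0, 0, 0]])

```text
clock: 26.3
tcp_pos: [0.5616, -0.1233, 0.1382]
tool_rot: [180.0, -0.0, 16.0]
ft_force: [-1.1, -1.7, 3.2]
width: 0.0235
grasp_force: 22.2
```

```bash
python3 -c "
from h import *
chk();avg(8);chk()
for n in ('stamp_small_mid','stamp_large_mid','jar_a_mid','tissues_mid'): print(n,[np.round(d['point'],3) for d in pinpoint(n,'side')[:2]])"
```

```text
[ 0.5616 -0.1233  0.1382] [-0.0193  0.0015] Fn 3.555850996169116 Fx,y tool [-1.54317208  1.37441198] [-0.34 -0.01 -0.03] 22.194335460662842
stamp_medium_mid 0.51 [ 0.5658 -0.1193  0.1251] tool xy [-0.0141 -0.0011]
stamp_medium_face 0.51 [ 0.581  -0.1191  0.0793] tool xy [0.0005 0.0029]
spot 0.74 [ 0.5791 -0.119   0.0801] tool xy [-0.0013  0.0022]
stamp_medium_mid 7 [ 0.565  -0.1234  0.1244] [0.0014 0.0012 0.0011]
stamp_medium_face 7 [ 0.5825 -0.1153  0.0791] [0.0012 0.0017 0.0016]
spot 7 [ 0.5813 -0.1179  0.0793] [0.0008 0.0011 0.0014]
face in spot frame [ 0.0017  0.0022 -0.0008] axis [-0.0041 -0.003   0.049 ]
[ 0.5615 -0.1233  0.1381] [-0.0193  0.0015] Fn 4.5891327581386765 Fx,y tool [-0.08763466  1.66452422] [-0.39 -0.25 -0.06] 22.237114012241364
stamp_medium_mid 0.78 [ 0.5663 -0.1212  0.1238] tool xy [-0.0142  0.0008]
stamp_medium_face 0.53 [ 0.5816 -0.1141  0.0796] tool xy [ 0.0025 -0.0018]
spot 0.56 [ 0.5782 -0.1142  0.0802] tool xy [-0.0008 -0.0026]
stamp_small_mid [array([0.549, 0.339, 0.049])]
stamp_large_mid [array([0.58 , 0.182, 0.054])]
jar_a_mid [array([0.766, 0.145, 0.036])]
tissues_mid [array([ 0.553, -0.48 ,  0.03 ])]
```

```bash
python3 -c "
from h import *
c=capture('side');p=proj(c,get_state()['tcp_pos']-[0,0,.03]).astype(int)
x,y=p-35;cv2.imwrite('pics/z.png',cv2.resize(np.ascontiguousarray(c['frame'][y:y+70,x:x+70,::-1]),(560,560),interpolation=cv2.INTER_CUBIC))"
```

```text
(no output)
```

View pics/z.png

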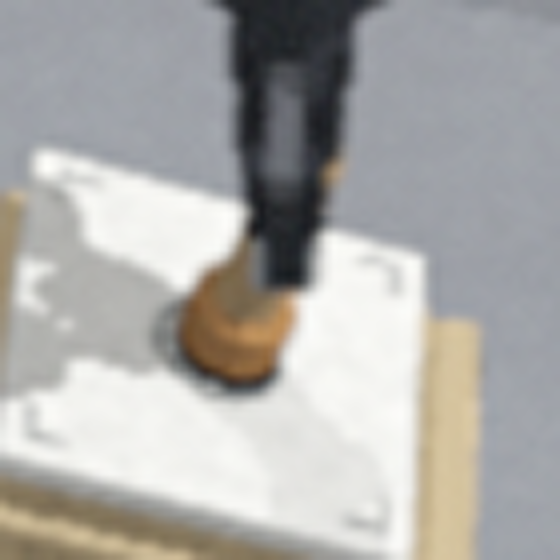

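The stamp sits flat with the ring showing at its left (165,330) and lower left (210,385). It may be a few mm low on the slope, so I measure that in pixels.

```bash
cat > m.py <<'E'
from h import *
from scipy.optimize import minimize
c=capture("side"); f=c["frame"]; hsv=cv2.cvtColor(f,cv2.COLOR_RGB2HSV).astype(int); g=f.astype(float).mean(2)
B=lambda yaw:(lambda y,a:np.array([[np.cos(y)*np.cos(a),np.sin(y)*np.cos(a),np.sin(a)],[-np.sin(y),np.cos(y),0],[-np.cos(y)*np.sin(a),-np.sin(y)*np.sin(a),np.cos(a)]]))(np.radians(yaw),np.radians(18))
P0=np.array([.5797,-.1165,.088])
def px(P):
    q=(c["R"]@P.T).T+c["t"]; q=(c["intrinsics"]@q.T).T; return q[:,:2]/q[:,2:]
U=4
def poly(pts):
    m=np.zeros((420*U//2,560*U//2),np.uint8); cv2.fillConvexPoly(m,cv2.convexHull(np.int32(np.round((pts+.5)*U/2*16))),255,shift=4); return cv2.resize(m,(560,420),interpolation=cv2.INTER_AREA)/255.
M=B(16); p=px(P0[None])[0].astype(int); sl=np.s_[p[1]-45:p[1]+45,p[0]-45:p[0]+45]
# board: low-saturation bright, with stamp/gripper/shadow filled
white=np.uint8((hsv[...,2]>200)&(hsv[...,1]<30)); roi=np.zeros_like(white); roi[sl]=1; white*=roi
k,l,st,ce=cv2.connectedComponentsWithStats(white); W=np.uint8(l==1+np.argmax(st[1:,4]))
hull=poly(cv2.convexHull(cv2.findContours(W,0,2)[0][0])[:,0].astype(float))
def board(v):
    M=B(v[3]); o=P0+v[:3]/1000; return poly(px(np.array([o+M[0]*a*.07+M[1]*b*.07 for a,b in((1,1),(1,-1),(-1,-1),(-1,1))])))
rb=min((minimize(lambda v:np.abs(board(v)-hull)[sl].sum()+.3*(v[2]+7.6)**2,x0,method="Nelder-Mead",options=dict(maxiter=800)) for x0 in([0,0,-7.6,16],[2,2,-7,15],[-2,-2,-8,17])),key=lambda r:r.fun)
o=P0+rb.x[:3]/1000; M=B(rb.x[3]); print("board",rb.x.round(2),"cost",round(rb.fun,1))
wood=((hsv[...,1]>110)&(hsv[...,0]<20)).astype(float); dk=(g<75)
q=px(o[None])[0].astype(int); s2=np.s_[q[1]-14:q[1]+10,q[0]-14:q[0]+16]
base=((wood>0)|dk).astype(float); grip=np.zeros((420,560)); 
def bm(v):
    t=np.linspace(0,2*np.pi,40)[:,None]; F=o+M[0]*v[0]/1000+M[1]*v[1]/1000
    return poly(px(np.vstack([F+M[2]*z+.019*(np.cos(t)*M[0]+np.sin(t)*M[1]) for z in(0,.018)])))
w=np.ones((420,560)); tip=px(get_state()["tcp_pos"][None]-[0,0,.014])[0]; w[:int(q[1])-6]=0
r=min((minimize(lambda v:(w*np.abs(bm(v)-base))[s2].sum(),x0,method="Nelder-Mead") for x0 in([0,0],[4,0],[-5,0],[0,4],[0,-4])),key=lambda r:r.fun)
print("face offset x(up slope),y mm",r.x.round(1),"cost",round(r.fun,1),"base px",base[s2].sum())
# ring centre from its visible dark pixels
E
python3 m.py; python3 m.py
```

```text
board [ 1.65  1.91 -8.69 18.68] cost 619.9
face offset x(up slope),y mm [ 0.  -8.3] cost 47.5 base px 142.0
board [ 0.   -0.   -9.88 17.42] cost 612.6
face offset x(up slope),y mm [ 0.  -8.3] cost 50.3 base px 142.0
```

```bash
python3 - <<'E'
s=open('m.py').read()
a=s.index("k,l,st,ce"); b=s.index("wood=((")
s=s[:a]+'''W=cv2.morphologyEx(white,cv2.MORPH_OPEN,np.ones((2,2)))
h=cv2.convexHull(np.argwhere(W)[:,::-1].astype(np.int32)); Q=cv2.approxPolyDP(h,4,True)[:,0].astype(float); print(Q.tolist())
from scipy.optimize import least_squares
def cor(v): M=B(v[2]); o=P0+np.array([v[0],v[1],0])/1000-.008*M[2]; return px(np.array([o+M[0]*a*.07+M[1]*b*.07 for a,b in((1,1),(1,-1),(-1,-1),(-1,1))]))
def res(v): C=cor(v); return np.concatenate([C[i]-Q[np.argmin(np.linalg.norm(Q-C[i],axis=1))] for i in range(4)])
rb=least_squares(res,[0,0,16],diff_step=1e-3,x_scale=[1,1,1]); print("board",rb.x.round(2),"res px",rb.fun.round(1))
M=B(rb.x[2]); o=P0+np.array([rb.x[0],rb.x[1],0])/1000-.008*M[2]
'''+s[b:]
s=s.replace('method="Nelder-Mead")','method="Nelder-Mead",options=dict(initial_simplex=[x0,[x0[0]+3,x0[1]],[x0[0],x0[1]+3]]))')
s+='''
print("pix ring centre",px(o[None])[0].round(1))
for y in range(q[1]-12,q[1]+11): print("".join("#" if base[y,x] and bm(r.x)[y,x]>.5 else "w" if base[y,x] else "m" if bm(r.x)[y,x]>.5 else "r" if g[y,x]<150 else "." for x in range(q[0]-18,q[0]+18)))
'''
open('m.py','w').write(s)
E
python3 m.py
```

```text
[[304.0, 225.0], [253.0, 211.0], [258.0, 175.0], [306.0, 188.0]]
board [-2.4   2.52 16.39] res px [-0.5  0.8 -0.3 -1.3  0.2 -0.6  0.6  0.8]
face offset x(up slope),y mm [ 1.5 -9. ] cost 35.3 base px 134.0
pix ring centre [280.6 199.1]
................mmmmmmrrwwwwwr......
...............mmmmmmmmmwwwwwr......
..............mmmm#mmmmm#wwwwr......
..............mmm#mmmmmm###wwr......
.............mmm##mmmmmmmmmr........
.............mm###mmmmmmmmmm........
...........rrmm####mmmmmmm#m........
...........rmm######mmmmm##m........
..........rrmm#############m........
..........rrmm############mm........
..........rrmm############m.........
..........rrrm###########mm.........
...........rrm###########m..........
............rrm##########m..........
.............rrr#########r..........
...............rrrm#####r...........
..................rrwrrr............
...................rrr..............
....................................
....................................
....................................
....................................
....................................
```

```bash
cat >> m.py <<'E'
print("--- joint fit")
nw=np.maximum(np.clip((175-g)/60,0,1),hsv[...,1]>90)
t=np.linspace(0,2*np.pi,60)[:,None]; o=P0-.008*M[2]
def circ(v,r): return poly(px(o+M[0]*v[0]/1000+M[1]*v[1]/1000+r*(np.cos(t)*M[0]+np.sin(t)*M[1])))
def bm2(v):
    F=o+M[0]*v[0]/1000+M[1]*v[1]/1000; return poly(px(np.vstack([F+M[2]*z+.019*(np.cos(t)*M[0]+np.sin(t)*M[1]) for z in(0,.018)])))
s3=np.s_[q[1]-7:q[1]+12,q[0]-14:q[0]+12]
def cost(v): return ((np.maximum(circ(v[:2],.023)-circ(v[:2],.02),bm2(v[2:]))-nw)**2)[s3].sum()
r=differential_evolution(cost,[(-10,10)]*4,seed=0,maxiter=60,popsize=10)
print(r.x.round(1),round(r.fun,2),"face-ring up-slope, left mm",(r.x[2:]-r.x[:2]).round(1))
for d in(-3,3): print(d,[round(cost(r.x+d*e),2) for e in np.eye(4)])
E
python3 m.py | sed -n '/---/,$p'
```

```text
--- joint fit
[ 1.8 -5.   2.1 -2.3] 5.72 face-ring up-slope, left mm [0.4 2.7]
-3 [np.float64(12.74), np.float64(11.07), np.float64(16.24), np.float64(9.44)]
3 [np.float64(14.96), np.float64(11.44), np.float64(15.57), np.float64(9.86)]
```

```bash
python3 -c "
from bench import *
s=get_state();print(s['clock'],s['ft_force'],s['grasp_force']);print(job_done())"
```

```text
28.75 [-0.18218853 -1.51593988  4.15743577] 22.24533051252365
the job is handed in; nothing more can be done
None
```

I handed the job in at 28.75 s with the 38 mm stamp still gripped and pressed in the ring: about 3 mm off centre, roughly 8 mm of travel, 4–5 N. Tilt estimates put it within about 5° of square to the slope, though one raw reading was near 6°. The small and large stamps, jar and tissues I re-checked read where they started; I didn't re-check the second jar, and no verdict was returned.

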